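File the paddle board between the chopping boards

ROBOT

A 6-joint arm with a two-finger parallel gripper is mounted at the origin on the work surface. World frame = base frame: x ahead of the robot, y to its left, z up, the work surface at z = 0. Lengths are in m, angles in rad, forces in N, time in s.
With the tool pointing down it reaches from about 0.325 to 0.775 m from the base axis. Payload 5.5 kg.
Tool frame: the origin (TCP) lies at the very end of the fingers, on their centre line; the grasp point (between the pads) lies 19 mm behind it (arm.tcp_to_grasp is the distance from the TCP to the grasp point, in m); z points along the fingers, y is the line along which they close (so a half turn about z gives the same grasp; the last joint's range is limited). The gripper opens to 85 mm and grips with 20 to 120 N. Pads are 22 mm wide; open, the fingers measure 114 mm over their backs; the gripper's body (76 mm by 85 mm) begins 54 mm behind the grasp point. The pads swing forward as they close: fully open they stand 13 mm farther back than shut.
Start: joints at [-1.39, 0.091, 1.231, -0, 1.82, -0.057], TCP at [0.141, -0.583, 0.231] pointing down, gripper open.
Joint ranges: [-2.87, 2.87], [-0.86, 2.18], [0.17, 2.46], [-1.51, 4.65], [0.06, 2.69], [-2.65, 2.65]. Speed limits (rad/s): [2.57, 2.57, 3.01, 3.14, 3.14, 3.14].

INTERFACE

Orientations are given as a unit quaternion [w, x, y, z].
In Python, from rig import arm, vision, hand_in gives the robot as it stands.
- The arm moves only by the tool play_rows, never from a script. Its argument "deltas" is a list of rows, each an object with "linear": the shift along the tool's x, y, z in units of 25 mm (1.0 is 25 mm), a list of three; "rotation": the turn, a rotation vector about the tool's x, y, z in units of 5 degrees (1.0 is 5 degrees), a list of three; "claw": the opening, from 0 (shut) to 1 (fully open). A call has 1 to 8 rows; each row shifts and turns the commanded pose from where the row before left it, along the tool's axes as they then stand; what a row does not reach is not made up. A row lasts 1/8 s, in which the tool goes at most 62.5 mm and 10.7 degrees, less where a joint would pass 70% of its speed; a pose out of reach is approached as far as the arm can. A call is refused whole if a number of a shift passes 1 or a number of a turn 1, either way. A call with a gripper value outside its range is refused whole. The fingers move at their own pace and stop on an object; "newtons" is the grip in N (left out, the last holds). Time passes only in rows, so rows that do not move let the fingers close. It gives the time, the measured TCP pose, the force, the opening and the grip force at its end, in the units of the state.
- arm.get_obs(): the state, without advancing time (a new reading comes with each control period).
- vision.read_camera(name): name is "scene" or "top" or "wrist"; returns (picture, depth): 480x640x3 uint8, red, green, blue; 480x640 float32, m along the optical axis (not along the pixel's ray), 0 where there is no reading.
- vision.calibration(name): a dict with "fx", "fy", "cx", "cy" (pixels), "rvec" (rotation vector, rad) and "tvec" (3), from world to camera coordinates, as OpenCV has them. Camera axes: x right, y down, z forward; pixel columns grow to the right and rows downward; lengths in m; the calibration is good to about 2 mm. The wrist camera is an equidistant fisheye: a pixel r from the principal point sees the ray r / f radians off the axis. A picture is of the moment at which its call begins: read the wrist's pose just before it. calibration takes no time and is no camera call; for the wrist camera it gives the pose at the moment of the call.
- hand_in(): hands the job in; it is judged then, once.
The state is a dict: "time": time; "qpos": joint angles; "dq": joint speeds; "joint_efforts": joint torques, N m; "tcp_pos": TCP position; "tool_rot": TCP orientation; "force": force on the tool from outside, world axes, zero at the start; "wrist_torque": the same for the moment, N m; "grip_width": opening from 0.0 (shut) to 1.0 (fully open); "grip_force": force on a finger pad.
Only numpy, scipy, OpenCV 4.12 (cv2) and the standard library are available. Lean on these libraries where they do the work, as an engineer would, in place of code of your own. Each camera call takes 0.05 s, during which the arm holds its last target. There are 200 camera calls.

TASK

The wooden board with the handle has dried in the dish drainer: put it away in the dark wooden board stand, between the two chopping boards there, pressing them apart with it. Guide it by hand all the way down onto the stand's base before letting go, handle up and not sticking out past the wide board at either end, and leave all three boards upright in the stand.

Things in the scene. Friction and masses are not known exactly. Their poses are not given: they have to be found in the camera images.
- paddle_board: Light wood paddle board, on edge in one of 3 drainer slots 44 mm apart (wires 83 mm high) beside a plate (top 143 mm) and a board without handle (top 124). Blade 140 (x) x 16 thick (y) x 120 high, long edges rounded 5 mm; handle 44 (x) x 16 (y) on the middle of its top, up to 195 mm. Origin: middle of bottom edge, 24 mm over the counter at first; z up, y across thickness. May lean 5 deg; 0.22 kg.
- wide_board: Wide chopping board, darker wood, loose, standing on edge on the stand's base on the stand's -y side. 200 mm (x) by 24 mm thick (y) by 120 mm high (z), top edges rounded to 10 mm radius. Origin: middle of the bottom edge; y across the thickness; about 0.4 kg. It slides and tips aside easily.
- narrow_board: Narrow chopping board, same wood, loose, standing on edge on the stand's base on its +y side, its near face 9 to 13 mm from the wide board. 170 mm (x) by 24 mm thick (y) by 105 mm high (z), top edges rounded to 10 mm radius. Origin: middle of the bottom edge; y across the thickness; about 0.3 kg. It slides and tips aside easily.
- stand: Fixed dark wooden board stand: base 210 mm (x) by 110 mm (y), 12 mm thick, with two upright end walls 150 mm (x) by 12 mm (y), 100 mm high, 86 mm apart inside along y, open at both x ends. Smooth oiled wood. The boards stand on the base between the walls, parallel to them. Origin: centre of the base's underside, on the counter.
There are look-alikes about, which are no part of the job. Leave any turquoise look-alike of the narrow_board alone.

How it is judged:
By the outcome, as a careful person would: the job done as asked, in the order asked, and still so for the second after the job is handed in, with the robot touching nothing.
It also fails if it takes over 43 s, if anything falls off the work surface, if the arm or the gripper's body presses on something with over 40 N, if the wrist force passes 120 N, or if a joint passes its speed limit or range.

## Working session

There is one attempt and no reset: what is moved stays moved. The work goes in short steps, Python scripts to look and compute and a tool call to move; the robot and the scene stay as the last step left them, time stands still between calls to the robot, and variables do not carry over. Pictures are saved under pics/ and viewed, at most 10 in all, crops included, and the job is handed in when it is done.

Besides the shell and the picture viewer there is one more tool, called after "Emit:" as a command line: name --argument value ..., lists and objects as JSON in quotes. play_rows: Moves the arm, as the interface text tells. Its arguments: {"type":"object","properties":{"deltas":{"type":"array","items":{"type":"object","properties":{"linear":{"type":"array","items":{"type":"number"}},"rotation":{"type":"array","items":{"type":"number"}},"claw":{"type":"number"}}}},"newtons":{"type":"number"}},"required":["deltas"]}

```bash
mkdir -p pics; cat > h.py <<'E'
import numpy as np,cv2
from rig import arm,vision,hand_in
def world(name,depth,cal=None):
    c=cal or vision.calibration(name)
    R=cv2.Rodrigues(np.array(c["rvec"],float))[0];t=np.array(c["tvec"],float).ravel()
    v,u=np.mgrid[:depth.shape[0],:depth.shape[1]]
    P=np.stack([(u-c["cx"])/c["fx"]*depth,(v-c["cy"])/c["fy"]*depth,depth],-1)
    return (P-t)@R
def save(n,p): cv2.imwrite("pics/"+n,cv2.cvtColor(p,cv2.COLOR_RGB2BGR))
E
python3 - <<'E'
from h import *
for n in("scene","top"):
    p,d=vision.read_camera(n);save(n+"0.png",p);np.savez(n+"0.npz",p=p,d=d,W=world(n,d))
    c=vision.calibration(n);R=cv2.Rodrigues(np.array(c["rvec"]))[0];print(n,-R.T@np.array(c["tvec"]).ravel(),(d==0).mean())
print(arm.get_obs())
E
```

```text
scene [ 1.13935801 -0.36675957  1.05128361] 0.004026692708333333
top [ 0.31317038 -0.1235249   1.48359071] 0.0040071614583333335
{'time': 0.1, 'qpos': array([-1.38971640e+00,  9.18095257e-02,  1.23177780e+00,  1.95587244e-06,
        1.81981757e+00, -5.66948236e-02]), 'dq': array([ 0.00047331, -0.00126009, -0.00262263, -0.0004006 ,  0.00065096,
       -0.00035022]), 'joint_efforts': array([ 3.11336342e-03, -4.60215890e+01, -4.19218504e+01,  5.64955451e-05,
        1.06460508e-02,  2.73322519e-05]), 'tcp_pos': array([ 0.14127932, -0.58286185,  0.23024145]), 'tool_rot': array([-9.04427102e-04,  9.92940780e-01,  1.18607700e-01, -5.53714378e-05]), 'force': array([-0.13221849,  0.57552481, -0.09683332]), 'wrist_torque': array([ 0.00317837, -0.01364213,  0.00628306]), 'grip_force': 0.0, 'grip_width': 1.000876162902497}
```

View pics/scene0.png

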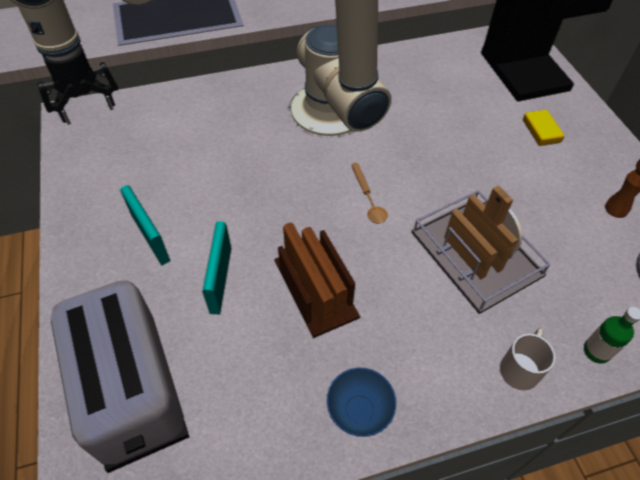

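View pics/top0.png

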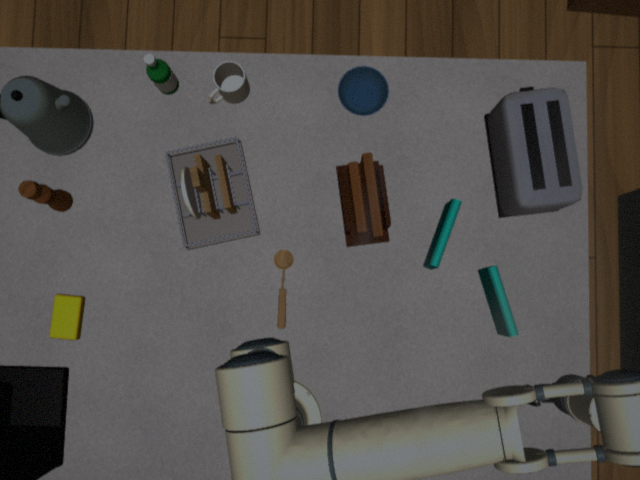

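The scene view has the stand at (318,280) and the drainer at (482,250). The drainer holds a white plate, a board with a handle (handle tip about (498,203)) and a plain board (470,238). The top view shows the same things at (363,200) and (213,190). Next is an enlarged crop to confirm which board is the paddle, and a measurement from depth.

```bash
python3 - <<'E'
from h import *
S=np.load("scene0.npz");T=np.load("top0.npz")
a=cv2.resize(S["p"][180:345,260:560],None,fx=2.6,fy=2.6,interpolation=cv2.INTER_CUBIC)
b=cv2.resize(T["p"][130:255,160:400],None,fx=3.2,fy=3.2,interpolation=cv2.INTER_CUBIC)
save("cropS.png",np.clip(a*1.3,0,255).astype('u1'));save("cropT.png",np.clip(b*1.6,0,255).astype('u1'))
W=T["W"]
def seg(name,box,zlo,zhi):
    u0,v0,u1,v1=box;w=W[v0:v1,u0:u1].reshape(-1,3)
    m=((w[:,2]>zlo)&(w[:,2]<zhi));
    M=m.reshape(v1-v0,u1-u0).astype('u1');n,l,st,ce=cv2.connectedComponentsWithStats(M)
    for i in range(1,n):
        if st[i,4]<15: continue
        q=w[(l==i).ravel()];r=cv2.minAreaRect((q[:,:2]*1000).astype(np.float32))
        print(name,zlo,st[i,4],np.round(q.mean(0),4),"zmax",q[:,2].max().round(4),"rect",np.round(r[0],1),np.round(r[1],1),round(r[2],1))
seg("dr",(160,130,265,255),.19,.25)
seg("dr",(160,130,265,255),.128,.19)
seg("dr",(160,130,265,255),.10,.19)
seg("st",(330,140,400,255),.124,.2)
seg("st",(330,140,400,255),.108,.125)
seg("st",(330,140,400,255),.09,.107)
seg("st",(330,140,400,255),.005,.02)
E
```

```text
dr 0.19 207 [0.5658 0.1822 0.2146] zmax 0.2251 rect [567.1 184.1] [45.1 17.5] 12.8
dr 0.128 404 [0.5625 0.1802 0.1472] zmax 0.1895 rect [567.4 183.8] [141.   17.7] 13.7
dr 0.128 131 [0.5526 0.2248 0.1369] zmax 0.1471 rect [552.  225.2] [77.8  9.1] 14.7
dr 0.1 531 [0.5622 0.1791 0.1393] zmax 0.1895 rect [567.2 183.8] [141.4  17.7] 13.7
dr 0.1 429 [0.5755 0.1396 0.1214] zmax 0.1319 rect [577.  140.9] [130.   16.8] 13.5
dr 0.1 333 [0.5508 0.2243 0.1233] zmax 0.1471 rect [551.3 228.7] [121.8  18.7] 13.2
st 0.124 806 [ 0.5541 -0.2153  0.1305] zmax 0.1415 rect [ 554.1 -215.7] [200.1  24. ] 8.9
st 0.108 678 [ 0.5499 -0.1805  0.1152] zmax 0.1232 rect [ 550.5 -180.8] [170.4  23.8] 8.9
st 0.108 16 [ 0.5784 -0.2005  0.1179] zmax 0.1244 rect [ 580.  -200.7] [29.4  2. ] 7.9
st 0.09 320 [ 0.5573 -0.246   0.0992] zmax 0.1063 rect [ 559.  -246.4] [150.5  13.3] 8.6
st 0.09 310 [ 0.542  -0.1497  0.0994] zmax 0.1063 rect [ 543.3 -149.7] [148.9  12.2] 9.0
st 0.005 49 [ 0.6476 -0.2302  0.0113] zmax 0.0182 rect [ 642.3 -232.3] [44.9 12.7] 8.1
st 0.005 732 [ 0.5094 -0.1868  0.0121] zmax 0.0199 rect [ 550.  -198.5] [211.7 112.6] 8.1
st 0.005 87 [ 0.5923 -0.1962  0.0121] zmax 0.0191 rect [ 592.7 -196.1] [123.6   4.8] 8.8
```

View pics/cropS.png

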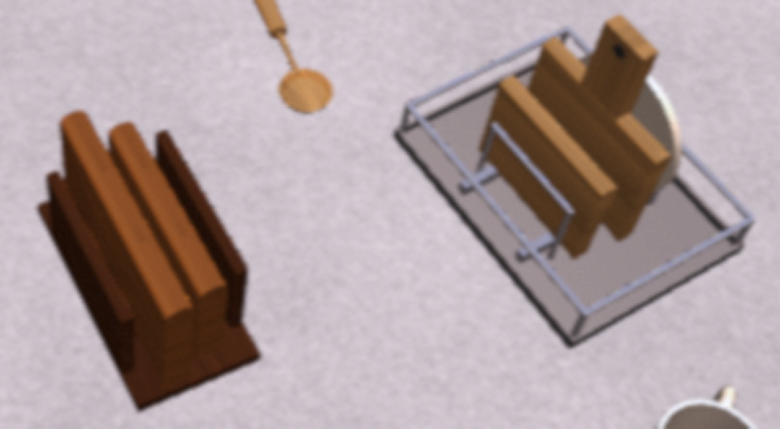

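View pics/cropT.png

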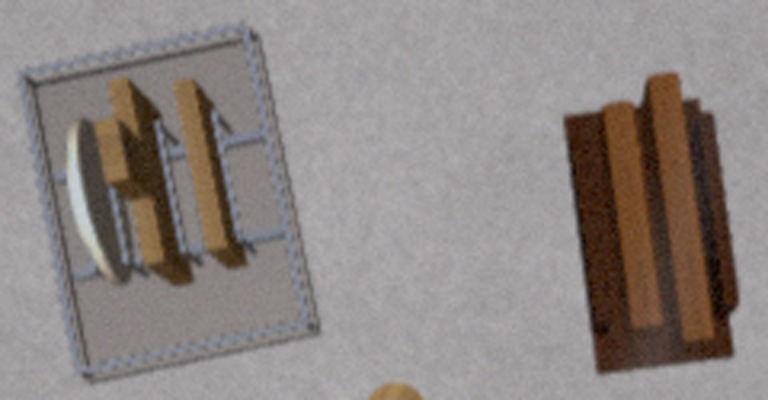

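In the crops, the only handled board is the middle one (scene crop (620,60), top crop (115,150)). The plate is on its +y side, and the board on its -y side has no handle. In the stand, the left/-y board is the longer, taller one (wide) and the +y one is narrow; the turquoise look-alikes are outside it. Next I measure the paddle's lean and yaw from its face.

```bash
python3 - <<'E'
from h import *
S=np.load("scene0.npz")["W"].reshape(-1,3);T=np.load("top0.npz")["W"].reshape(-1,3)
def fr(yaw):c,s=np.cos(np.radians(yaw)),np.sin(np.radians(yaw));return np.array([[c,s],[-s,c]])
def fit(nm,W,c,yaw,la,lb,za,zb):
    L=(W[:,:2]-np.array(c))@fr(yaw).T;m=(abs(L[:,0])<la)&(L[:,1]>lb[0])&(L[:,1]<lb[1])&(W[:,2]>za)&(W[:,2]<zb)
    A=np.c_[L[m,0],W[m,2]-(za+zb)/2,np.ones(m.sum())];y=L[m,1]
    for _ in range(5):
        s=np.linalg.lstsq(A,y,rcond=None)[0];r=abs(A@s-y);k=r<max(2*np.median(r),.0015);A,y=A[k],y[k]
    print(nm,len(y),"dyaw",np.degrees(s[0]).round(2),"lean dn/dz deg",np.degrees(s[1]).round(2),"n@mid",(s[2]*1000).round(2),"rms",(np.std(A@s-y)*1000).round(2))
pc=(.5671,.1841);sc=(.551,-.198)
for nm,W in(("S",S),("T",T)):
    fit(nm+" blade",W,pc,13.7,.065,(-.025,0),.085,.138)
    fit(nm+" handle",W,pc,13.7,.018,(-.025,0),.155,.205)
    fit(nm+" wide-y",W,sc,8.8,.09,(-.045,-.02),.106,.120)
    fit(nm+" wallin",W,sc,8.8,.07,(-.060,-.05),.03,.09)
    # tops
    for k,c,yaw,z0,z1,hw,la in(("handletop",pc,13.7,.212,.226,.02,.05),("bladetop",pc,13.7,.139,.150,.02,.08),("widetop",sc,8.8,.129,.14,.04,.12),("narrowtop",sc,8.8,.114,.122,.04,.12)):
        L=(W[:,:2]-np.array(c))@fr(yaw).T;m=(abs(L[:,0])<la)&(abs(L[:,1])<hw)&(W[:,2]>z0)&(W[:,2]<z1)
        if k=="narrowtop": m&=L[:,1]>0
        q=L[m]*1000
        if len(q):print(nm,k,len(q),"x",np.percentile(q[:,0],[2,98]).round(1),"n",np.percentile(q[:,1],[2,98]).round(1),"z",np.median(W[m,2]).round(4))
E
```

```text
S blade 618 dyaw -0.0 lean dn/dz deg -0.0 n@mid -7.77 rms 0.81
S handle 203 dyaw -0.08 lean dn/dz deg 0.49 n@mid -7.93 rms 0.74
S wide-y 127 dyaw 0.2 lean dn/dz deg 0.29 n@mid -30.39 rms 0.42
S wallin 342 dyaw 0.16 lean dn/dz deg 0.05 n@mid -55.16 rms 0.37
S handletop 180 x [-18.4  24.4] n [-9.6  8.5] z 0.2171
S bladetop 342 x [-64.7  71.6] n [-9.8  6.6] z 0.1423
S widetop 607 x [-91.  100.8] n [-28.  -10.4] z 0.1309
S narrowtop 483 x [-75.1  86.4] n [ 6.9 25. ] z 0.116
T blade 203 dyaw 0.09 lean dn/dz deg 0.49 n@mid -7.72 rms 0.47
T handle 59 dyaw 0.29 lean dn/dz deg -0.08 n@mid -7.69 rms 0.45
T wide-y 1 dyaw 0.13 lean dn/dz deg -0.01 n@mid -29.26 rms 0.0
T wallin 0 dyaw 0.0 lean dn/dz deg 0.0 n@mid 0.0 rms nan
T handletop 156 x [-21.9  21.4] n [-8.   7.6] z 0.219
T bladetop 236 x [-68.2  68.5] n [-8.2  6.8] z 0.1432
T widetop 530 x [-94.8  96.9] n [-28.1  -7.9] z 0.1319
T narrowtop 427 x [-80.6  83.3] n [ 7.4 27.3] z 0.1167
  return _methods._mean(a, axis=axis, dtype=dtype,
  ret = ret.dtype.type(ret / rcount)
  ret = _var(a, axis=axis, dtype=dtype, out=out, ddof=ddof,
  arrmean = um.true_divide(arrmean, div, out=arrmean,
  ret = ret.dtype.type(ret / rcount)
```

Emit:
play_rows --deltas '[{"linear":[0.92,-1,-0.5],"claw":0.45},{"linear":[0.92,-1,-0.5],"claw":0.45},{"linear":[0.92,-1,-0.5],"claw":0.45},{"linear":[0.92,-1,-0.5],"claw":0.45},{"linear":[0.92,-1,-0.5],"claw":0.45},{"linear":[0.92,-1,-0.3],"claw":0.45},{"linear":[0.92,-1,0],"claw":0.45},{"linear":[0.92,-1,0],"claw":0.45}]'

```text
invalid input at $.deltas[0]: expected keys linear, rotation, claw
```

Emit:
play_rows --deltas '[{"linear":[0.92,-1,0],"claw":0.45},{"linear":[0.92,-1,0],"claw":0.45},{"linear":[0.92,-1,0],"claw":0.45},{"linear":[0.92,-1,0],"claw":0.45},{"linear":[0.92,-1,0],"claw":0.45},{"linear":[0.92,-1,0],"claw":0.45},{"linear":[0.92,-1,0],"claw":0.45},{"linear":[0.92,-1,0],"claw":0.45}]'

```text
invalid input at $.deltas[0]: expected keys linear, rotation, claw
```

Emit:
play_rows --deltas '[{"linear":[0.92,-1,-0.5],"rotation":[0,0,0],"claw":0.45},{"linear":[0.92,-1,-0.5],"rotation":[0,0,0],"claw":0.45},{"linear":[0.92,-1,-0.5],"rotation":[0,0,0],"claw":0.45},{"linear":[0.92,-1,-0.5],"rotation":[0,0,0],"claw":0.45},{"linear":[0.92,-1,-0.5],"rotation":[0,0,0],"claw":0.45},{"linear":[0.92,-1,-0.3],"rotation":[0,0,0],"claw":0.45},{"linear":[0.92,-1,0],"rotation":[0,0,0],"claw":0.45},{"linear":[0.92,-1,0],"rotation":[0,0,0],"claw":0.45}]'

```text
time: 1.1
tcp_pos: [0.2734, -0.3444, 0.301]
tool_rot: [-0.0, 0.993, 0.119, -0.0]
force: [0.1, -0.7, 0.1]
grip_width: 0.449
grip_force: 0.0
```

Emit:
play_rows --deltas '[{"linear":[0.92,-1,0],"rotation":[0,0,0],"claw":0.45},{"linear":[0.92,-1,0],"rotation":[0,0,0],"claw":0.45},{"linear":[0.92,-1,0],"rotation":[0,0,0],"claw":0.45},{"linear":[0.92,-1,0],"rotation":[0,0,0],"claw":0.45},{"linear":[0.92,-1,0],"rotation":[0,0,0],"claw":0.45},{"linear":[0.92,-1,0],"rotation":[0,0,0],"claw":0.45},{"linear":[0.92,-1,0],"rotation":[0,0,0],"claw":0.45},{"linear":[0.92,-1,0],"rotation":[0,0,0],"claw":0.45}]'

```text
time: 2.1
tcp_pos: [0.4051, -0.1066, 0.3009]
tool_rot: [-0.0, 0.993, 0.119, -0.0]
force: [0.7, -0.4, 0.7]
grip_width: 0.449
grip_force: 0.0
```

Emit:
play_rows --deltas '[{"linear":[0.92,-1,0],"rotation":[0,0,0],"claw":0.45},{"linear":[0.92,-1,0],"rotation":[0,0,0],"claw":0.45},{"linear":[0.92,-1,0],"rotation":[0,0,0],"claw":0.45},{"linear":[0.92,-1,0],"rotation":[0,0,0],"claw":0.45},{"linear":[0.92,-1,0],"rotation":[0,0,0],"claw":0.45},{"linear":[0.92,-1,0],"rotation":[0,0,0],"claw":0.45},{"linear":[0.92,-1,0],"rotation":[0,0,0],"claw":0.45},{"linear":[0.92,-1,0],"rotation":[0,0,0],"claw":0.45}]'

```text
time: 3.1
tcp_pos: [0.5368, 0.1311, 0.3007]
tool_rot: [0.0, 0.993, 0.119, -0.0]
force: [0.1, -0.7, 0.2]
grip_width: 0.451
grip_force: 0.0
```

Emit:
play_rows --deltas '[{"linear":[0.9,-0.9,0.3],"rotation":[0,0,0],"claw":0.45},{"linear":[0.85,-0.85,0.6],"rotation":[0,0,0],"claw":0.45},{"linear":[0,0,0.6],"rotation":[0,0,0],"claw":0.45},{"linear":[0,0,0.3],"rotation":[0,0,0],"claw":0.45},{"linear":[0,0,0],"rotation":[0,0,0],"claw":0.45}]'

```text
time: 3.72
tcp_pos: [0.5682, 0.182, 0.2559]
tool_rot: [0.0, 0.993, 0.118, -0.0]
force: [0.9, 0.5, 0.1]
grip_width: 0.454
grip_force: 0.0
```

```bash
python3 - <<'E'
from h import *
o=arm.get_obs();print(o["tcp_pos"],o["tool_rot"],o["force"],o["qpos"])
p,d=vision.read_camera("wrist");save("w1.png",p);print(vision.calibration("wrist"))
E
```

```text
[0.56821954 0.18196922 0.25586499] [ 1.58749693e-04  9.92996633e-01  1.18141549e-01 -4.85693876e-04] [0.94544535 0.54350583 0.05257714] [ 2.53014056e-01  8.94996948e-02  1.18879908e+00 -1.92509771e-04
  1.86429908e+00  1.58691852e+00]
{'fx': 371.64829954431775, 'fy': 371.64829954431775, 'cx': 316.6092614773781, 'cy': 239.85877438840214, 'rvec': array([-2.26793227,  1.78464098,  0.27966338]), 'tvec': array([0.04373524, 0.51961205, 0.58609762])}
```

View pics/w1.png

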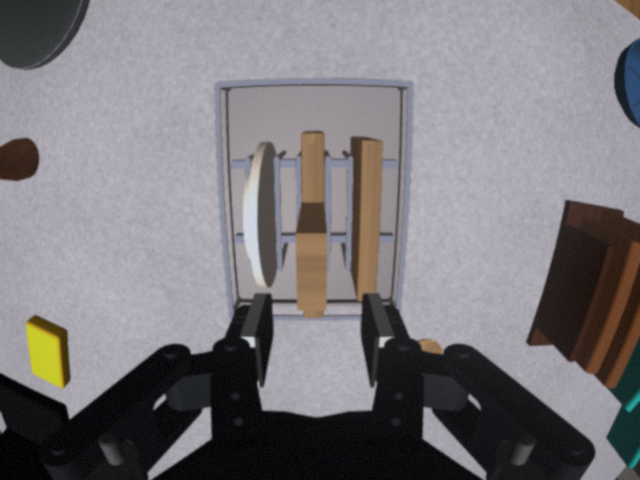

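Wrist view: the paddle's handle is at (312,255), between the plate (262) and the plain board (368). The fingers are centred at column 316, so I shift about 2 mm toward the plate and descend.

Emit:
play_rows --deltas '[{"linear":[0,-0.09,0.6],"rotation":[0,0,0],"claw":0.45},{"linear":[0,0,0.8],"rotation":[0,0,0],"claw":0.45},{"linear":[0,0,0.8],"rotation":[0,0,0],"claw":0.45},{"linear":[0,0,0.8],"rotation":[0,0,0],"claw":0.45},{"linear":[0,0,0.6],"rotation":[0,0,0],"claw":0.45},{"linear":[0,0,0.2],"rotation":[0,0,0],"claw":0.45},{"linear":[0,0,0],"rotation":[0,0,0],"claw":0.45}]'

```text
time: 4.65
tcp_pos: [0.5682, 0.185, 0.1613]
tool_rot: [-0.0, 0.993, 0.119, -0.0]
force: [1.1, 0.3, -0.5]
grip_width: 0.45
grip_force: 0.0
```

Emit:
play_rows --deltas '[{"linear":[0,0,0],"rotation":[0,0,0],"claw":0.1},{"linear":[0,0,0],"rotation":[0,0,0],"claw":0.1},{"linear":[0,0,0],"rotation":[0,0,0],"claw":0.1},{"linear":[0,0,0],"rotation":[0,0,0],"claw":0.1}]' --newtons 70

```text
time: 5.15
tcp_pos: [0.5686, 0.1851, 0.1625]
tool_rot: [-0.0, 0.993, 0.119, 0.001]
force: [0.8, 0.1, 5.2]
grip_width: 0.18
grip_force: 68.6
```

Emit:
play_rows --deltas '[{"linear":[0,0,-0.3],"rotation":[0,0,0],"claw":0.1},{"linear":[0,0,-0.7],"rotation":[0,0,0],"claw":0.1},{"linear":[0,0,-1],"rotation":[0,0,0],"claw":0.1},{"linear":[0,0,-1],"rotation":[0,0,0],"claw":0.1},{"linear":[0,0,-1],"rotation":[0,0,0],"claw":0.1},{"linear":[0,0,-1],"rotation":[0,0,0],"claw":0.1},{"linear":[0,0,-0.7],"rotation":[0,0,0.2],"claw":0.1},{"linear":[0,0,-0.3],"rotation":[0,0,0.76],"claw":0.1}]'

```text
time: 6.15
tcp_pos: [0.5682, 0.1851, 0.3137]
tool_rot: [-0.0, 0.997, 0.076, 0.001]
force: [0.5, 0.3, -1.7]
grip_width: 0.175
grip_force: 68.1
```

Emit:
play_rows --deltas '[{"linear":[-0.2,0.5,0],"rotation":[0,0,0],"claw":0.1},{"linear":[-0.2,1,0],"rotation":[0,0,0],"claw":0.1},{"linear":[-0.2,1,0],"rotation":[0,0,0],"claw":0.1},{"linear":[-0.2,1,0],"rotation":[0,0,0],"claw":0.1},{"linear":[-0.2,1,0],"rotation":[0,0,0],"claw":0.1},{"linear":[-0.2,1,0],"rotation":[0,0,0],"claw":0.1},{"linear":[-0.2,1,0],"rotation":[0,0,0],"claw":0.1},{"linear":[-0.2,1,0],"rotation":[0,0,0],"claw":0.1}]'

```text
time: 7.15
tcp_pos: [0.5567, -0.008, 0.3109]
tool_rot: [0.0, 0.997, 0.077, -0.001]
force: [0.4, 1.0, -2.3]
grip_width: 0.176
grip_force: 68.2
```

Emit:
play_rows --deltas '[{"linear":[-0.2,1,0],"rotation":[0,0,0],"claw":0.1},{"linear":[-0.2,1,0],"rotation":[0,0,0],"claw":0.1},{"linear":[-0.2,1,0],"rotation":[0,0,0],"claw":0.1},{"linear":[-0.2,1,0],"rotation":[0,0,0],"claw":0.1},{"linear":[-0.2,1,0],"rotation":[0,0,0],"claw":0.1},{"linear":[-0.2,1,0],"rotation":[0,0,0],"claw":0.1},{"linear":[-0.2,1,0],"rotation":[0,0,0],"claw":0.1},{"linear":[0,0.5,0],"rotation":[0,0,0],"claw":0.1}]'

```text
time: 8.15
tcp_pos: [0.5507, -0.1986, 0.3109]
tool_rot: [-0.0, 0.997, 0.077, -0.001]
force: [-0.1, 0.6, -0.7]
grip_width: 0.182
grip_force: 68.3
```

Emit:
play_rows --deltas '[{"linear":[0,0,0],"rotation":[0,0,0],"claw":0.1},{"linear":[0,0,0],"rotation":[0,0,0],"claw":0.1}]'

```text
time: 8.4
tcp_pos: [0.5516, -0.1964, 0.3113]
tool_rot: [-0.0, 0.997, 0.077, -0.0]
force: [0.3, -0.2, -0.7]
grip_width: 0.18
grip_force: 68.3
```

```bash
cat > m.py <<'E'
from h import *
import sys
def fr(yaw):c,s=np.cos(np.radians(yaw)),np.sin(np.radians(yaw));return np.array([[c,s],[-s,c]])
sc=np.array((.551,-.198));yaw=8.8
def measure(tag,boxes):
    p,d=vision.read_camera("scene");save(tag+".png",p);W=world("scene",d).reshape(-1,3)
    L=(W[:,:2]-sc)@fr(yaw).T;Z=W[:,2];P=p.reshape(-1,3)
    o=arm.get_obs();print("tcp local",((o["tcp_pos"][:2]-sc)@fr(yaw).T*1000).round(1),"z",o["tcp_pos"][2].round(4))
    for nm,la,lb,za,zb in boxes:
        m=(abs(L[:,0])<la)&(L[:,1]>lb[0])&(L[:,1]<lb[1])&(Z>za)&(Z<zb)&(P[:,0].astype(int)>P[:,2]*1.3)
        if m.sum()<20: print(nm,m.sum());continue
        A=np.c_[L[m,0],Z[m]-(za+zb)/2,np.ones(m.sum())];y=L[m,1];z=Z[m];x=L[m,0]
        for _ in range(6):
            s=np.linalg.lstsq(A,y,rcond=None)[0];r=abs(A@s-y);k=r<max(2*np.median(r),.0012);A,y=A[k],y[k]
        print(nm,len(y),"dyaw",np.degrees(s[0]).round(2),"lean",np.degrees(s[1]).round(2),"n",(s[2]*1000).round(2),"x",(np.percentile(x,[1,99])*1000).round(1),"z",np.percentile(z,[1,99]).round(4),"n rng",(np.percentile(L[m,1],[2,98])*1000).round(1))
    return L,Z,P
E
python3 - <<'E'
from m import *
measure("s2",[("paddle face",.065,(-.02,0),.19,.285),("paddle all",.08,(-.02,.02),.16,.33),("wide top",.11,(-.04,-.002),.127,.14),("narrow top",.11,(.003,.04),.112,.123)])
E
```

```text
tcp local [0.9 1.7] z 0.3114
paddle face 846 dyaw 0.11 lean 0.02 n -7.06 x [-63.2  63.7] z [0.1909 0.2839] n rng [-8.  -6.1]
paddle all 1052 dyaw 0.28 lean 0.12 n -6.95 x [-64.6  72.9] z [0.1771 0.326 ] n rng [-8.   6.9]
wide top 536 dyaw -0.31 lean 64.07 n -17.88 x [-93.6 102.5] z [0.1271 0.1345] n rng [-29.4  -9.2]
narrow top 146 dyaw 1.84 lean 38.62 n 11.75 x [-76.1  89.6] z [0.1121 0.1194] n rng [ 5.4 25.7]
```

View pics/s2.png

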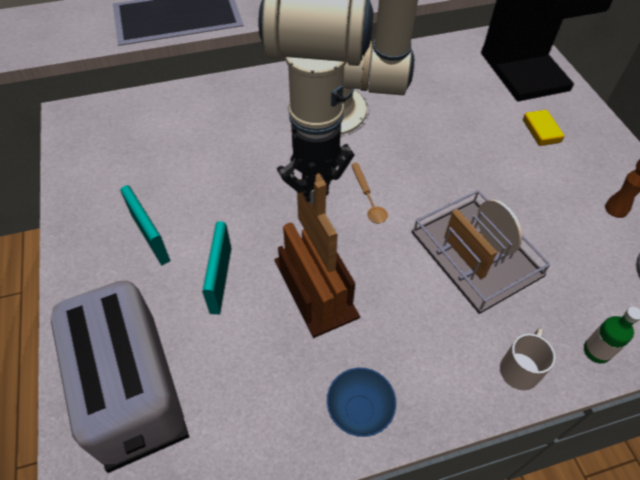

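The paddle hangs straight over the stand at (322,235), with its face at n = -7.0 mm. The gap centre is about 2 mm further toward the wide board, so I shift and lower it in slow steps.

Emit:
play_rows --deltas '[{"linear":[0,0.08,0.4],"rotation":[0,0,0],"claw":0.1},{"linear":[0,0,0.6],"rotation":[0,0,0],"claw":0.1},{"linear":[0,0,0.3],"rotation":[0,0,0],"claw":0.1},{"linear":[0,0,0],"rotation":[0,0,0],"claw":0.1}]'

```text
time: 8.95
tcp_pos: [0.5515, -0.1988, 0.2773]
tool_rot: [-0.001, 0.997, 0.077, -0.001]
force: [0.4, -1.0, -1.1]
grip_width: 0.177
grip_force: 68.3
```

Emit:
play_rows --deltas '[{"linear":[0,0,0.2],"rotation":[0,0,0],"claw":0.1},{"linear":[0,0,0.2],"rotation":[0,0,0],"claw":0.1},{"linear":[0,0,0.2],"rotation":[0,0,0],"claw":0.1},{"linear":[0,0,0.2],"rotation":[0,0,0],"claw":0.1}]'

```text
time: 9.45
tcp_pos: [0.5519, -0.1989, 0.2585]
tool_rot: [-0.0, 0.997, 0.077, 0.0]
force: [0.4, 1.5, -1.7]
grip_width: 0.179
grip_force: 68.4
```

Emit:
play_rows --deltas '[{"linear":[0,0,0.2],"rotation":[0,0,0],"claw":0.1},{"linear":[0,0,0.2],"rotation":[0,0,0],"claw":0.1},{"linear":[0,0,0.2],"rotation":[0,0,0],"claw":0.1},{"linear":[0,0,0.2],"rotation":[0,0,0],"claw":0.1}]'

```text
time: 9.95
tcp_pos: [0.5519, -0.1991, 0.2385]
tool_rot: [0.0, 0.997, 0.077, 0.0]
force: [-0.4, -1.1, -2.3]
grip_width: 0.18
grip_force: 68.4
```

```bash
python3 - <<'E'
from m import *
measure("s3",[("paddle face",.065,(-.02,0),.145,.22),("handle",.018,(-.02,0),.24,.27),("wide face-y",.09,(-.05,-.02),.106,.120),("wide top",.11,(-.045,-.01),.127,.14),("narrow top",.11,(.003,.045),.112,.123)])
E
```

```text
tcp local [ 0.6 -1.1] z 0.2376
paddle face 474 dyaw 0.15 lean 0.42 n -9.7 x [-62.8  63.9] z [0.1456 0.2197] n rng [-10.8  -2.2]
handle 16 dyaw 9.82 lean 1.95 n -12.33 x [ 7.1 16.1] z [0.2403 0.269 ] n rng [-17.1  -9.1]
wide face-y 106 dyaw 0.18 lean -2.51 n -34.24 x [-83.3  89. ] z [0.106  0.1197] n rng [-35.  -33.3]
wide top 441 dyaw 0.21 lean 95.01 n -20.92 x [-95.  102.4] z [0.1272 0.1372] n rng [-33.2 -10.4]
narrow top 96 dyaw -13.36 lean 27.21 n 35.86 x [39.5 89.4] z [0.1122 0.1198] n rng [ 5.  27.7]
```

Emit:
play_rows --deltas '[{"linear":[0,0,0.2],"rotation":[0,0,0],"claw":0.1},{"linear":[0,0,0.2],"rotation":[0,0,0],"claw":0.1},{"linear":[0,0,0.2],"rotation":[0,0,0],"claw":0.1},{"linear":[0,0,0.2],"rotation":[0,0,0],"claw":0.1},{"linear":[0,0,0.2],"rotation":[0,0,0],"claw":0.1},{"linear":[0,0,0.2],"rotation":[0,0,0],"claw":0.1}]'

```text
time: 10.75
tcp_pos: [0.5519, -0.199, 0.2084]
tool_rot: [-0.0, 0.997, 0.077, -0.0]
force: [0.5, 0.2, -1.2]
grip_width: 0.176
grip_force: 68.4
```

```bash
python3 - <<'E'
from m import *
measure("s4",[("paddle face",.065,(-.02,0),.142,.185),("wide face-y",.09,(-.05,-.02),.106,.120),("wide top",.11,(-.045,-.01),.127,.14),("narrow top",.11,(.003,.045),.112,.123)])
cv2.imwrite("pics/s4c.png",cv2.resize(cv2.imread("pics/s4.png")[160:340,230:410],None,fx=3.3,fy=3.3,interpolation=cv2.INTER_CUBIC))
E
```

```text
tcp local [ 0.5 -1.1] z 0.2076
paddle face 269 dyaw 0.12 lean -0.16 n -9.77 x [-53.7  64.1] z [0.1423 0.1846] n rng [-10.8  -8.8]
wide face-y 99 dyaw 0.17 lean -3.1 n -36.03 x [-87.6  89.2] z [0.1062 0.1195] n rng [-36.8 -35.1]
wide top 513 dyaw 0.04 lean 87.93 n -23.17 x [-94.2 102.7] z [0.1271 0.1359] n rng [-35.3 -10.2]
narrow top 110 dyaw -9.43 lean -13.25 n 30.42 x [-2.6 89.7] z [0.1121 0.12  ] n rng [ 7.9 28.5]
```

View pics/s4c.png

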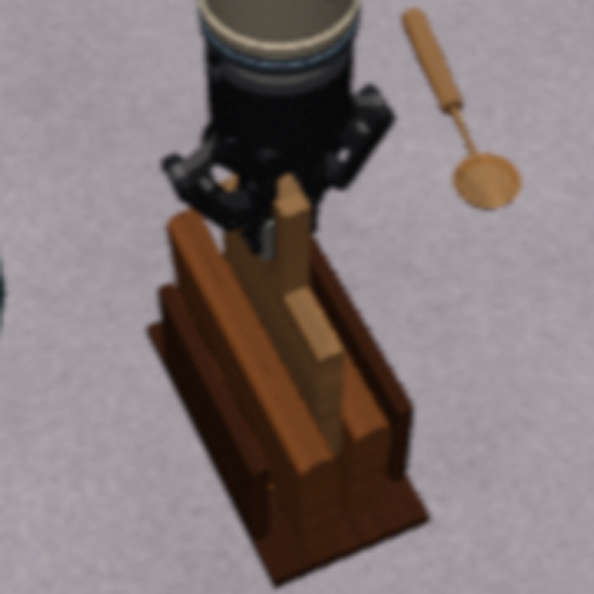

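The crop shows the blade between the two boards, entering at (325,400). The wide board tips about 3° toward its wall, and forces are under 3 N, so I carry on down.

Emit:
play_rows --deltas '[{"linear":[0,0,0.2],"rotation":[0,0,0],"claw":0.1},{"linear":[0,0,0.2],"rotation":[0,0,0],"claw":0.1},{"linear":[0,0,0.2],"rotation":[0,0,0],"claw":0.1},{"linear":[0,0,0.2],"rotation":[0,0,0],"claw":0.1},{"linear":[0,0,0.2],"rotation":[0,0,0],"claw":0.1},{"linear":[0,0,0.2],"rotation":[0,0,0],"claw":0.1},{"linear":[0,0,0.2],"rotation":[0,0,0],"claw":0.1},{"linear":[0,0,0.2],"rotation":[0,0,0],"claw":0.1}]'

```text
time: 11.8
tcp_pos: [0.5519, -0.1989, 0.1686]
tool_rot: [-0.0, 0.997, 0.077, 0.0]
force: [-0.6, 0.5, -0.7]
grip_width: 0.181
grip_force: 68.6
```

Emit:
play_rows --deltas '[{"linear":[0,0,0.16],"rotation":[0,0,0],"claw":0.1},{"linear":[0,0,0.16],"rotation":[0,0,0],"claw":0.1},{"linear":[0,0,0.16],"rotation":[0,0,0],"claw":0.1}]'

```text
time: 12.18
tcp_pos: [0.5519, -0.1987, 0.1565]
tool_rot: [-0.0, 0.997, 0.077, -0.0]
force: [-0.3, 1.2, -0.0]
grip_width: 0.179
grip_force: 68.5
```

Emit:
play_rows --deltas '[{"linear":[0,0,0.08],"rotation":[0,0,0],"claw":0.1},{"linear":[0,0,0.08],"rotation":[0,0,0],"claw":0.1},{"linear":[0,0,0],"rotation":[0,0,0],"claw":0.1}]'

```text
time: 12.55
tcp_pos: [0.5517, -0.199, 0.1523]
tool_rot: [-0.0, 0.997, 0.077, -0.0]
force: [-0.4, 1.5, -2.2]
grip_width: 0.177
grip_force: 68.8
```

Emit:
play_rows --deltas '[{"linear":[0,0,0.06],"rotation":[0,0,0],"claw":0.1},{"linear":[0,0,0],"rotation":[0,0,0],"claw":0.1}]'

```text
time: 12.8
tcp_pos: [0.5519, -0.199, 0.1512]
tool_rot: [-0.0, 0.997, 0.077, -0.0]
force: [0.2, 1.0, -2.2]
grip_width: 0.183
grip_force: 68.9
```

Emit:
play_rows --deltas '[{"linear":[0,0,0.06],"rotation":[0,0,0],"claw":0.1},{"linear":[0,0,0],"rotation":[0,0,0],"claw":0.1}]'

```text
time: 13.05
tcp_pos: [0.5519, -0.1991, 0.1506]
tool_rot: [0.0, 0.997, 0.077, 0.0]
force: [-1.5, 1.9, 1.7]
grip_width: 0.176
grip_force: 69.4
```

```bash
python3 - <<'E'
from m import *
L,Z,P=measure("s5",[("paddle end/top",.08,(-.014,.01),.125,.140),("handle",.03,(-.02,.02),.15,.2),("handletop",.03,(-.02,.02),.197,.22),("wide face-y",.09,(-.05,-.02),.106,.120),("wide top",.11,(-.05,-.012),.127,.14),("narrow top",.11,(.011,.045),.109,.123)])
E
```

```text
tcp local [ 0.8 -1.3] z 0.1506
paddle end/top 144 dyaw 0.76 lean 75.35 n -2.95 x [-66.1  73.4] z [0.1254 0.1388] n rng [-13.8   5.3]
handle 127 dyaw 32.28 lean 0.84 n -17.73 x [ 5.6 25.8] z [0.1521 0.1993] n rng [-12.9  18.5]
handletop 58 dyaw -21.93 lean -54.4 n 1.19 x [-0.4 25.9] z [0.1972 0.2168] n rng [-12.9   9.3]
wide face-y 110 dyaw 0.02 lean 0.18 n -33.68 x [-64.5  88. ] z [0.1064 0.1197] n rng [-34.4 -32.9]
wide top 401 dyaw 0.1 lean 80.42 n -20.89 x [-94.3 102.6] z [0.1271 0.1344] n rng [-32.7 -12.8]
narrow top 213 dyaw -1.0 lean -87.91 n 21.79 x [-13.   89.5] z [0.1101 0.1192] n rng [11.4 29.3]
```

Emit:
play_rows --deltas '[{"linear":[0,0,0.04],"rotation":[0,0,0],"claw":0.1},{"linear":[0,0,0.04],"rotation":[0,0,0],"claw":0.1},{"linear":[0,0,0],"rotation":[0,0,0],"claw":0.1}]'

```text
time: 13.48
tcp_pos: [0.5521, -0.1992, 0.1505]
tool_rot: [0.001, 0.997, 0.077, 0.001]
force: [-4.8, 2.4, 10.5]
grip_width: 0.182
grip_force: 70.7
```

The paddle is seated: z has stopped at 0.1505 m while the force rises to 10 N, and the wide board is upright again. I ease off, open the gripper and retreat straight up.

Emit:
play_rows --deltas '[{"linear":[0,0,-0.05],"rotation":[0,0,0],"claw":0.1},{"linear":[0,0,0],"rotation":[0,0,0],"claw":0.22},{"linear":[0,0,0],"rotation":[0,0,0],"claw":0.3},{"linear":[0,0,0],"rotation":[0,0,0],"claw":0.4},{"linear":[0,0,0],"rotation":[0,0,0],"claw":0.45},{"linear":[0,0,0],"rotation":[0,0,0],"claw":0.45}]'

```text
time: 14.22
tcp_pos: [0.5519, -0.1991, 0.1489]
tool_rot: [0.0, 0.997, 0.077, -0.0]
force: [-0.1, -0.8, -0.0]
grip_width: 0.448
grip_force: 0.0
```

Emit:
play_rows --deltas '[{"linear":[0,0,-0.3],"rotation":[0,0,0],"claw":0.45},{"linear":[0,0,-0.7],"rotation":[0,0,0],"claw":0.45},{"linear":[0,0,-1],"rotation":[0,0,0],"claw":0.45},{"linear":[0,0,-1],"rotation":[0,0,0],"claw":0.45},{"linear":[0,0,-1],"rotation":[0,0,0],"claw":0.45},{"linear":[0,0,-0.6],"rotation":[0,0,0],"claw":0.45},{"linear":[-1,0,-0.4],"rotation":[0,0,0],"claw":0.45},{"linear":[-1,0,0],"rotation":[0,0,0],"claw":0.45}]'

```text
time: 15.22
tcp_pos: [0.5022, -0.2068, 0.2756]
tool_rot: [0.001, 0.997, 0.077, 0.001]
force: [0.2, -0.6, -0.1]
grip_width: 0.45
grip_force: 0.0
```

Emit:
play_rows --deltas '[{"linear":[-1,0,0],"rotation":[0,0,0],"claw":0.45},{"linear":[-1,0,0],"rotation":[0,0,0],"claw":0.45},{"linear":[-1,0,0],"rotation":[0,0,0],"claw":0.45},{"linear":[-0.5,0,0],"rotation":[0,0,0],"claw":0.45},{"linear":[0,0,0],"rotation":[0,0,0],"claw":0.45}]'

```text
time: 15.85
tcp_pos: [0.4158, -0.2203, 0.2746]
tool_rot: [0.0, 0.997, 0.077, 0.001]
force: [0.7, -0.3, 0.2]
grip_width: 0.447
grip_force: 0.0
```

```bash
python3 - <<'E'
from m import *
L,Z,P=measure("s6",[("paddle end/top",.08,(-.014,.01),.125,.140),("handle",.018,(-.02,0),.145,.2),("handletop",.03,(-.02,.02),.197,.22),("wide face-y",.09,(-.05,-.02),.106,.120),("wide top",.11,(-.05,-.012),.127,.14),("narrow top",.11,(.009,.045),.109,.123)])
cv2.imwrite("pics/s6c.png",cv2.resize(cv2.imread("pics/s6.png")[160:340,230:410],None,fx=3.3,fy=3.3,interpolation=cv2.INTER_CUBIC))
p,d=vision.read_camera("top");W=world("top",d).reshape(-1,3);L=(W[:,:2]-sc)@fr(yaw).T
for k,z0,z1,a,b in(("handletop",.2,.215,-.03,.03),("blade",.126,.14,-.011,.011),("wide",.126,.14,-.045,-.013),("narrow",.112,.123,.009,.045)):
    m=(abs(L[:,0])<.13)&(L[:,1]>a)&(L[:,1]<b)&(W[:,2]>z0)&(W[:,2]<z1);q=L[m]*1000
    if len(q):print("T",k,len(q),"x",np.percentile(q[:,0],[2,98]).round(1),"n",np.percentile(q[:,1],[2,98]).round(1),"z",np.median(W[m,2]).round(4))
E
```

```text
tcp local [-136.5   -1.3] z 0.2743
paddle end/top 188 dyaw 0.85 lean 70.34 n -3.96 x [-68.6  72.5] z [0.1255 0.1394] n rng [-13.7   5.2]
handle 116 dyaw 0.28 lean -0.05 n -9.94 x [-17.5  16.3] z [0.1454 0.1996] n rng [-10.9  -8.9]
handletop 114 dyaw 5.2 lean 53.76 n -1.44 x [-20.2  25.6] z [0.1976 0.2091] n rng [-10.5   5.5]
wide face-y 122 dyaw 0.01 lean -0.43 n -33.83 x [-84.7  88.5] z [0.1061 0.1198] n rng [-34.6 -32.9]
wide top 493 dyaw 0.23 lean 91.21 n -20.27 x [-94.2 101.9] z [0.1272 0.1346] n rng [-32.7 -13.1]
narrow top 281 dyaw -1.36 lean -79.11 n 21.28 x [-77.3  89.9] z [0.1097 0.1195] n rng [ 9.8 29.1]
T handletop 93 x [-6.8 21.1] n [-9.4  6.1] z 0.2075
T blade 117 x [-62.5  71.7] n [-10.3   6.4] z 0.1307
T wide 272 x [-30.4  98.9] n [-32.1 -13.6] z 0.1308
T narrow 339 x [-19.2  85.2] n [ 9.8 29.3] z 0.1165
```

View pics/s6c.png

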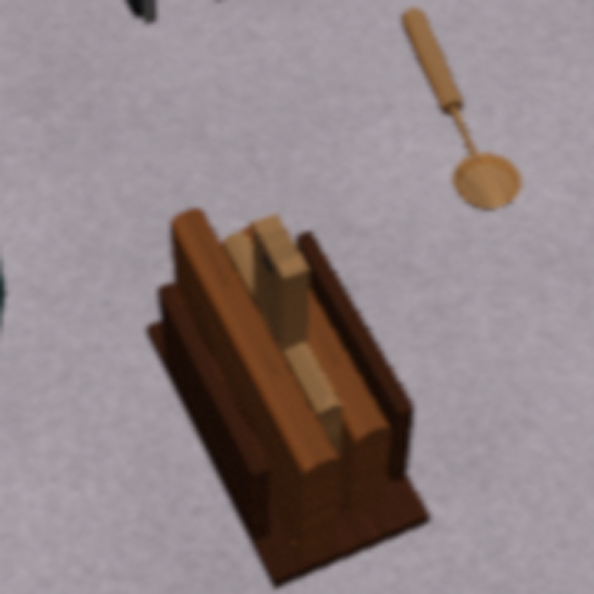

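The crop shows all three boards upright: wide at (240,330), paddle with its handle up at (285,270), and narrow at (340,370). The handle top is at 0.2075 m against 0.207 expected when seated. The paddle spans -68 to 72 mm, inside the wide board's -94 to 102 mm.

```bash
python3 -c "
from rig import hand_in;print(hand_in())"
```

```text
the job is handed in; nothing more can be done
None
```

The paddle board is in the stand between the two chopping boards, guided all the way down onto the base before release. Its handle is up, its ends sit inside the wide board's, and all three boards are upright. I handed the job in at about 16 s of the 43 s allowed; the hand-in call gave no verdict.

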